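# Show the engine valve to the inspection camera

### The job

Drop the engine valve with the snapped-off, shorter stem into the scrap box, then take the whole, longer valve out of the rack and hold it up to the inspection camera: level, at lens height and in line with the lens, the flat face of its head towards the lens and about 80 mm in front of it. Do not touch the camera or its stand, and leave the other things on the bench where they are. Finish while still holding the valve there, motionless; do not put it down or let go.

Things in the scene. Friction and masses are not known exactly. Their poses are not given: they have to be found in the camera images.
- whole_valve: The whole engine valve, bare steel, about 100 g, 125 mm long: round stem 9 mm in diameter, mushroom head 34 mm in diameter in the last 15 mm. Lies level in the rack. Origin on the stem axis, 44 mm behind the head's flat face, midway between the rack supports (a good grip; the centre of mass is near it). +x runs along the stem towards the head.
- whole_valve_face (a point): Centre of the flat face of the whole valve's head, at +44 mm on the valve's x axis.
- whole_valve_end (a point): Tip of the whole valve's stem, at -81 mm on the valve's x axis.
- snapped_valve: The valve with the snapped-off stem, bare steel, about 85 g: same 34 mm head and 9 mm stem, but only 95 mm long, with a dark jagged stem end. Origin on the stem axis 44 mm behind the head's flat face (centre of mass 29 mm behind the face), midway between the rack supports; +x along the stem towards the head.
- rack: Fixed valve rack, left or right on the bench, yaw varies: black plastic slab 100 (x) x 170 (y) x 12 mm. Two places, y = -40 and +40 mm, hold either valve, stem along the rack's x, head to +x, in V supports 5 mm thick at x = -27 and +27 mm (57 mm high, 17 mm to each side of the stem). Stem axis 50 mm above the bench, free all round between the supports. Origin: centre of the underside.
- scrap_box: Fixed open-topped scrap box of dark sheet steel, 170 (x) x 140 (y) x 80 mm high, walls and floor 4 mm. Origin: centre of its underside.
- camera_stand: Fixed stand of the inspection camera, far side of the bench: base plate 110 x 130 x 12 mm, a 16 mm post 302 mm high 105 mm behind the lens front. On it, clamped by friction at a varying height, the camera: grey body 50 x 54 x 50 mm, black lens barrel 38 mm in diameter with a white 54 mm light ring. Origin on the bench below the lens front; it looks along its -x.
- lens (a point): Centre of the front of the camera's lens, 170 to 250 mm above the bench. The camera looks level along this point's -x axis (towards the robot, give or take), so a point 80 mm in front of the lens is at x = -80 mm, y = 0, z = 0 in this frame; z is up.
- grease_tin: Bystander: standing closed tin, 64 mm in diameter, 75 mm high. Origin: centre of its underside.
- deep_socket: Bystander: standing steel socket, 30 mm in diameter, 65 mm high. Origin: centre of its underside.
- screwdriver: Bystander: screwdriver lying on the bench along its x. Origin under its middle.
- spark_plug_box: Bystander: small cardboard box 90 x 32 x 30 mm. Origin: centre of its underside.
Things that resemble listed ones, but are neither listed nor needed, are in the scene too. Leave any blue or red look-alike of the rack alone.

How it is judged:
By the outcome, as a careful person would: the job done as asked, in the order asked, and still so for the second after the job is handed in, while the arm keeps its last pose, push and grip.
It also fails if it takes over 53 s, if anything falls off the work surface, if the arm or the gripper's body presses on something with over 40 N, if the wrist force passes 120 N, or if a joint passes its speed limit or range.

### The arm

A 6-joint arm with a two-finger parallel gripper is mounted at the origin on the work surface. World frame = base frame: x ahead of the robot, y to its left, z up, the work surface at z = 0. Lengths are in m, angles in rad, forces in N, time in s.
With the tool pointing down it reaches from about 0.25 to 0.775 m from the base axis. Payload 4 kg.
Tool frame: the origin (TCP) lies at the very end of the fingers, on their centre line; the grasp point (between the pads) lies 19 mm behind it; z points along the fingers, y is the direction in which the jaws open and shut (so a half turn about z gives the same grasp; the last joint's range is limited). The gripper opens to 94 mm and grips with 3 to 60 N. Pads are 16 mm wide; open, the fingers measure 119 mm over their backs; the gripper's body (75 mm by 177 mm) begins 78 mm behind the grasp point.
Start: joints at [-1.4, 0.087, 1.371, -0, 1.684, -0.103], TCP at [0.149, -0.53, 0.182] pointing down, gripper open.
Joint ranges: [-3.1, 3.1], [-0.76, 2.03], [0.27, 2.55], [-1.08, 4.22], [0.17, 2.65], [-2.57, 2.57]. Speed limits (rad/s): [2.79, 2.79, 3.14, 3.14, 3.14, 3.14].

### API

Orientations are given as [roll, pitch, yaw] about the fixed x, y, z axes, in that order (R = Rz(yaw) Ry(pitch) Rx(roll)).
In Python, from bench import robot, cams, models gives the robot as it stands.
- The arm moves only by the tool step_arm, never from a script. Its argument "series" is a list of rows, each a list of 5 numbers: the gripper command: -1 is shut, 1 is fully open, values between are in proportion, then the shift along the tool's x, y, z in mm, then the turn about the tool's z in degrees. A call has 1 to 20 rows; each row is the pose to reach, as a shift and turn from the pose commanded when the call began, along the tool's axes at that moment; what a row does not reach only later rows make up. A row lasts 1/8 s, in which the tool goes at most 62.5 mm and 10.7 degrees, less where a joint would pass 70% of its speed; a pose out of reach is approached as far as the arm can. A call with a gripper value outside its range is refused whole. The fingers move at their own pace and stop on an object; the grip force is fixed at half the most. Time passes only in rows, so rows that repeat a pose let the fingers close. It gives the time, the measured TCP pose, the force and the opening at its end, in the units of the state.
- robot.get_obs(): the state, without advancing time (a new reading comes with each control period).
- cams.snapshot(name): name is "scene" or "top" or "wrist"; returns a dict with "pixels" (480x640x3 uint8, red, green, blue), "fov_y" (degrees; the focal length in pixels is half the picture's height over the tangent of half this angle, whatever the lens; pixels are square), "cx", "cy" (the principal point, pixels), "R" (3x3) and "t" (3): a world point X has camera coordinates R X + t. Camera axes: x right, y down, z forward; pixel columns grow to the right and rows downward; lengths in m; the calibration is good to about 2 mm. The wrist camera is an equidistant fisheye: a pixel r from the principal point sees the ray r / f radians off the axis. A picture is of the moment at which its call begins. There is no depth.
- robot.close_job(): hands the job in, once; it reports no verdict.
Trained networks look in a picture, given as the dict that the camera call returned (one of the last four; its "shot" number tells which), for a name from the list of things; names that differ only in an ending like _2 or _b are one class to them, and where a whole thing is asked for, a point or a joint stands for the part that bears it (a point fixed in the world has none). Each returns a list of dicts, best first, with "p" (0 to 1); they miss things now and then, are a little off and sometimes report something else, mostly with a low value. They report only what shows in the picture. A call takes as long as a camera call. They do not tell look-alikes from the thing itself.
- models.find_in(picture, label): "position" ([x, y, z] in m, in world coordinates, good to about 4 mm: the middle of the surface that is visible of it).
- models.pinpoint(picture, label): "position" ([x, y, z] in m, in world coordinates, good to about 4 mm: a listed point, or the origin of a listed thing).
The state is a dict: "time": time; "joint_positions": joint angles; "qvel": joint speeds; "joint_torque": joint torques, N m; "tool_pos": TCP position; "ee_rot": TCP orientation; "wrist_force": force on the tool from outside, world axes, zero at the start; "wrist_torque": the same for the moment, N m; "width": finger opening in m.
Only numpy, scipy, OpenCV 4.12 (cv2) and the standard library are available. Lean on these libraries where they do the work, as an engineer would, in place of code of your own. Each camera call takes 0.05 s, during which the arm holds its last target. There are 200 camera calls.

## Working session

There is one attempt and no reset: what is moved stays moved. The work goes in short steps, Python scripts to look and compute and a tool call to move; the robot and the scene stay as the last step left them, time stands still between calls to the robot, and variables do not carry over. Pictures are saved under pics/ and viewed, about 8 in all and at most 12, crops included, and the job is handed in when it is done.

Besides the shell and the picture viewer there is one more tool, called after "Call:" as a command line: name --pt "numbers of a row" for each row, then --argument value for the rest. step_arm: Moves the arm, as the interface text tells. Its arguments: {"type":"object","properties":{"series":{"type":"array","items":{"type":"array","items":{"type":"number"}}}},"required":["series"]}

```bash
mkdir -p pics; cat > h.py <<'E'
import numpy as np, cv2
from bench import robot, cams, models
from scipy.spatial.transform import Rotation as Rot
def shot(n,save=None):
    s=cams.snapshot(n)
    if save: cv2.imwrite('pics/'+save+'.png',s['pixels'][:,:,::-1])
    return s
def proj(s,X):
    c=np.array(s['R'])@np.array(X)+np.array(s['t']); f=240/np.tan(np.radians(s['fov_y'])/2)
    return c[:2]/c[2]*f+[s['cx'],s['cy']]
E
python3 - <<'E'
from h import *
np.set_printoptions(precision=3,suppress=True)
o=robot.get_obs();print(o)
for n in ['scene','top']:
    s=shot(n,n+'0');print(n,s['fov_y'],s['R'],s['t'])
    for l in ['whole_valve','whole_valve_face','whole_valve_end','snapped_valve','rack','scrap_box','lens','camera_stand','grease_tin','deep_socket','screwdriver','spark_plug_box']:
        print(l,[(np.round(d['position'],3),round(d['p'],2)) for d in models.pinpoint(s,l)][:4])
E
```

```text
{'time': 0.0, 'joint_positions': array([-1.4  ,  0.088,  1.372,  0.   ,  1.684, -0.103]), 'qvel': array([-0.001, -0.001, -0.002, -0.   ,  0.001, -0.002]), 'joint_torque': array([ -0.001, -34.017, -30.243,   0.072,   0.033,  -0.   ]), 'tool_pos': array([ 0.149, -0.529,  0.18 ]), 'ee_rot': array([-3.139, -0.   ,  0.274]), 'wrist_force': array([-0.425,  0.711,  0.319]), 'wrist_torque': array([ 0.031, -0.039, -0.015]), 'width': 0.09390363378161833}
scene 53.716378849872655 [[ 0.073  0.997  0.012]
 [ 0.547 -0.03  -0.836]
 [-0.834  0.068 -0.548]] [-0.07  -0.172  1.535]
whole_valve [(array([0.54 , 0.097, 0.044]), 0.65)]
whole_valve_face [(array([0.583, 0.106, 0.053]), 0.82)]
whole_valve_end [(array([0.46 , 0.082, 0.049]), 0.74)]
snapped_valve [(array([0.525, 0.174, 0.049]), 0.54)]
rack [(array([0.726, 0.156, 0.001]), 0.88), (array([0.324, 0.117, 0.002]), 0.83), (array([0.27 , 0.389, 0.001]), 0.78), (array([0.533, 0.134, 0.001]), 0.73)]
scrap_box [(array([ 0.54 , -0.196, -0.   ]), 0.94), (array([0.582, 0.106, 0.052]), 0.64)]
lens [(array([ 0.726, -0.119,  0.194]), 0.79), (array([ 0.477, -0.4
[... 542 characters left out ...]
, 0.047]), 0.47), (array([ 0.476, -0.463,  0.   ]), 0.22)]
whole_valve_end [(array([0.459, 0.086, 0.051]), 0.65)]
snapped_valve [(array([0.53 , 0.174, 0.052]), 0.51)]
rack [(array([ 0.534,  0.135, -0.002]), 0.92), (array([ 0.725,  0.16 , -0.   ]), 0.76), (array([ 0.27 ,  0.388, -0.   ]), 0.7), (array([0.328, 0.124, 0.   ]), 0.58)]
scrap_box [(array([ 0.535, -0.196, -0.001]), 0.95)]
lens [(array([ 0.726, -0.12 ,  0.195]), 0.8)]
camera_stand [(array([ 0.726, -0.117,  0.   ]), 0.67)]
grease_tin [(array([0.644, 0.413, 0.006]), 0.72)]
deep_socket [(array([ 0.637, -0.374,  0.   ]), 0.75)]
screwdriver [(array([ 0.48 , -0.463,  0.002]), 0.62)]
spark_plug_box [(array([ 0.528,  0.445, -0.002]), 0.96)]
```

View pics/scene0.png

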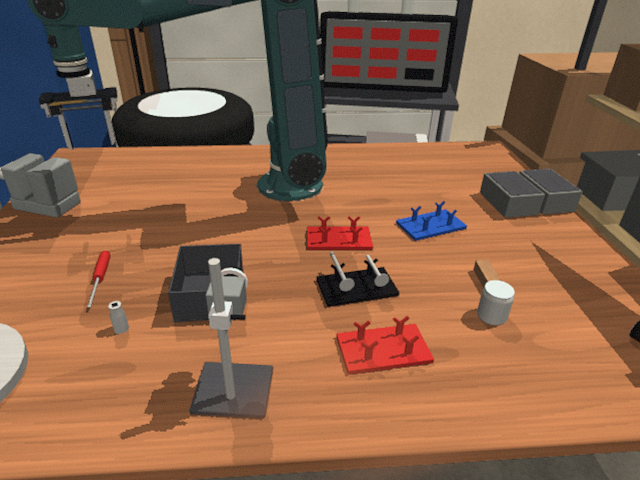

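View pics/top0.png

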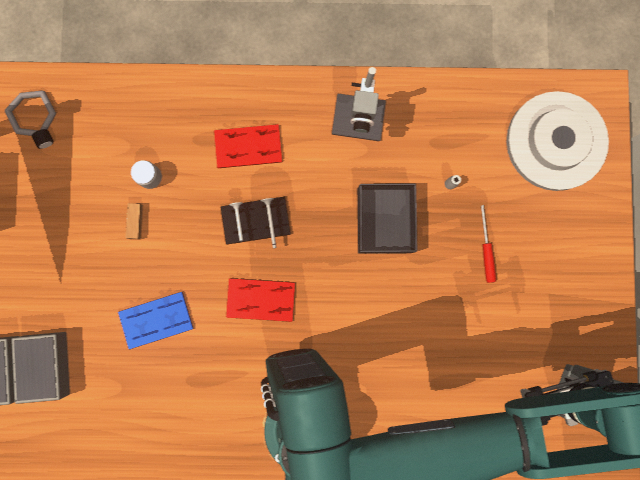

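The scene view shows the black rack at about (355,285) with both valves. The whole valve's head is at (347,284) and the snapped valve's at (383,279). The camera stand is at (228,300), the scrap box at (208,285), and the red and blue decoy racks are around them. In the top view the whole valve is at (268,222), the snapped one at (237,222) and the stand's base plate at about (358,116), turned roughly 6.5°. The network positions agree with both pictures.

I'll go above the rack for a close look.

Call:
step_arm --pt "0.3 30 -30 -10 0" --pt "0.3 70 -70 -20 1" --pt "0.3 110 -110 -20 2" --pt "0.3 150 -150 -20 3" --pt "0.3 190 -190 -20 4" --pt "0.3 230 -230 -20 5" --pt "0.3 270 -270 -20 6" --pt "0.3 310 -310 -20 6.3" --pt "0.3 350 -350 -20 6.3" --pt "0.3 390 -390 -20 6.3" --pt "0.3 430 -430 -20 6.3" --pt "0.3 470 -470 -20 6.3" --pt "0.3 510 -510 -20 6.3" --pt "0.3 540 -530 -20 6.3" --pt "0.3 552 -538 -20 6.3" --pt "0.3 552 -538 -20 6.3" --pt "0.3 552 -538 -20 6.3" --pt "0.3 552 -538 -20 6.3"

```text
time: 3.55
tool_pos: [0.5343, 0.1366, 0.202]
ee_rot: [3.141, -0.001, 0.162]
wrist_force: [0.0, -0.3, -0.1]
width: 0.0611
```

```bash
cat >> h.py <<'E'
np.set_printoptions(precision=4,suppress=True)
def R0(o): return Rot.from_euler('xyz',o['ee_rot']).as_matrix()
def go(o,tcp,yaw):
    R=R0(o); d=R.T@(np.array(tcp)-o['tool_pos'])*1000
    turn=np.degrees(o['ee_rot'][2]-yaw); return np.round(d,1),round(float((turn+180)%360-180),1)
def fray(s,px):  # fisheye ray in world: origin, dir
    f=240/np.tan(np.radians(s['fov_y'])/2); v=np.array(px,float)-[s['cx'],s['cy']]; r=np.hypot(*v); a=r/f
    R=np.array(s['R']); d=np.r_[np.sin(a)*v/max(r,1e-9),np.cos(a)]
    return -R.T@np.array(s['t']),R.T@d
def tri(rs):
    A=np.zeros((3,3));b=np.zeros(3)
    for c,d in rs:
        P=np.eye(3)-np.outer(d,d);A+=P;b+=P@c
    return np.linalg.solve(A,b)
def fproj(s,X):
    f=240/np.tan(np.radians(s['fov_y'])/2); c=np.array(s['R'])@np.array(X)+np.array(s['t'])
    h=np.hypot(c[0],c[1]); return c[:2]/h*np.arctan2(h,c[2])*f+[s['cx'],s['cy']]
def plane(s,px,z):
    c,d=fray(s,px); return c+d*(z-c[2])/d[2]
E
python3 - <<'E'
from h import *
o=robot.get_obs();print(o['time'],o['tool_pos'],o['ee_rot'],o['width'])
s=shot('wrist','w1');print(s['fov_y'],s['R'],s['t'])
for l in ['whole_valve','whole_valve_face','whole_valve_end','snapped_valve','rack','lens']:
    print(l,[(np.round(d['position'],4),round(d['p'],2),fproj(s,d['position']).round()) for d in models.pinpoint(s,l)][:3])
E
```

```text
3.55 [0.5343 0.1366 0.202 ] [ 3.1413 -0.0006  0.1623] 0.061137209768770844
65.70646984690485 [[ 0.1613 -0.9869  0.0014]
 [-0.9492 -0.1547  0.2741]
 [-0.2702 -0.0456 -0.9617]] [0.0479 0.4943 0.5632]
whole_valve [(array([0.5389, 0.0949, 0.0489]), 0.92, array([355., 224.]))]
whole_valve_face [(array([0.5821, 0.104 , 0.0477]), 0.91, array([354., 180.]))]
whole_valve_end [(array([0.4636, 0.083 , 0.0494]), 0.62, array([352., 295.]))]
snapped_valve [(array([0.524 , 0.1777, 0.0499]), 0.71, array([270., 226.]))]
rack [(array([ 0.7273,  0.1617, -0.0039]), 0.96, array([319.,  39.])), (array([ 0.3302,  0.1159, -0.0033]), 0.83, array([304., 366.]))]
lens []
```

View pics/w1.png

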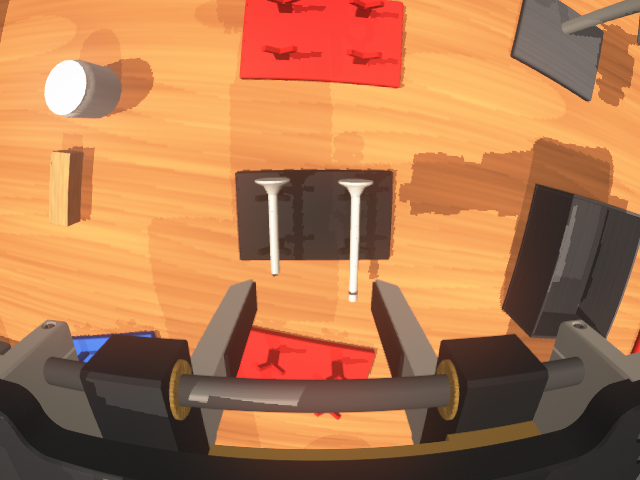

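The wrist view shows the snapped valve with its stem from (272,190) to (275,274) and the whole valve from (355,190) to (353,300). The black rack spans (236–395, 170–260). I'll measure the stem lines from these pixels.

```bash
cat > m.py <<'E'
from h import *
def stem(s,col,r0,r1):
    """centre column of bright stem for rows r0..r1 near col; points on plane 50 mm"""
    g=s['pixels'].astype(int).min(2); out=[]
    for r in range(r0,r1,4):
        c=np.where(g[r,col-14:col+15]>140)[0]
        if 3<=len(c)<=16: out.append((c.mean()+col-14,r))
    return np.array(out)
def axis(s,px,z=.05):
    P=np.array([plane(s,p,z)[:2] for p in px]); m=P.mean(0); v=np.linalg.svd(P-m)[2][0]; v*=np.sign(v[0])
    return m,v
E
python3 - <<'E'
from m import *
o=robot.get_obs(); s=shot('wrist')
for n,c,r0,r1,hd in [('snap',273,200,268,(272,179)),('whole',354,200,286,(355,180))]:
    p=stem(s,c,r0,r1); m,v=axis(s,p); print(n,len(p),m,np.degrees(np.arctan2(v[1],v[0])),'head px on plane',plane(s,hd,.067))
    print(p[0],p[-1])
# height check by triangulation with top and scene views of network points
P={}
for n in ['scene','top','wrist']:
    q=shot(n)
    for l in ['whole_valve_end','snapped_valve','whole_valve','lens']:
        d=models.pinpoint(q,l)
        if d:
            X=np.array(d[0]['position']); c=-np.array(q['R']).T@np.array(q['t']); P.setdefault(l,[]).append((c,(X-c)/np.linalg.norm(X-c)))
for l in P: print(l,len(P[l]),tri(P[l]) if len(P[l])>1 else '')
E
```

```text
snap 17 [0.5184 0.1744] 9.602177825115145 head px on plane [0.5726 0.1818 0.067 ]
[272.5 200. ] [274.5 264. ]
whole 22 [0.5211 0.093 ] 9.430852983629887 head px on plane [0.584  0.1066 0.067 ]
[356. 200.] [353.5 284. ]
whole_valve_end 2 [0.6904 0.2198 0.2327]
snapped_valve 3 [0.5264 0.1755 0.0507]
whole_valve 3 [0.5395 0.0975 0.0433]
lens 3 [ 0.6659 -0.033   0.206 ]
```

Call:
step_arm --pt "0.3 2 -20 10 0" --pt "0.3 2 -40 40 -0.2" --pt "0.3 2 -40 80 -0.2" --pt "0.3 2 -40 105 -0.2" --pt "0.3 2 -40 110 -0.2" --pt "0.3 2 -40 110 -0.2"

```text
time: 5.45
tool_pos: [0.5301, 0.1782, 0.0917]
ee_rot: [-3.141, -0.0, 0.168]
wrist_force: [0.5, 0.7, 0.3]
width: 0.0608
```

```bash
python3 - <<'E'
from m import *
o=robot.get_obs();print(o['time'],o['tool_pos'],o['ee_rot'],o['width'])
s=shot('wrist','w2')
for l in ['whole_valve','whole_valve_face','snapped_valve']:
    print(l,[(np.round(d['position'],4),round(d['p'],2),fproj(s,d['position']).round()) for d in models.pinpoint(s,l)][:2])
print('tcp-19 px',fproj(s,o['tool_pos']+[0,0,.019]))
E
```

```text
5.45 [0.5301 0.1782 0.0917] [-3.1414 -0.0001  0.1679] 0.06081264109589512
whole_valve [(array([0.5394, 0.0948, 0.0517]), 0.83, array([429., 264.]))]
whole_valve_face [(array([0.5841, 0.104 , 0.0513]), 0.95, array([432., 201.]))]
snapped_valve [(array([0.522 , 0.1763, 0.0477]), 0.56, array([314., 267.]))]
tcp-19 px [312.8362 291.9959]
```

View pics/w2.png

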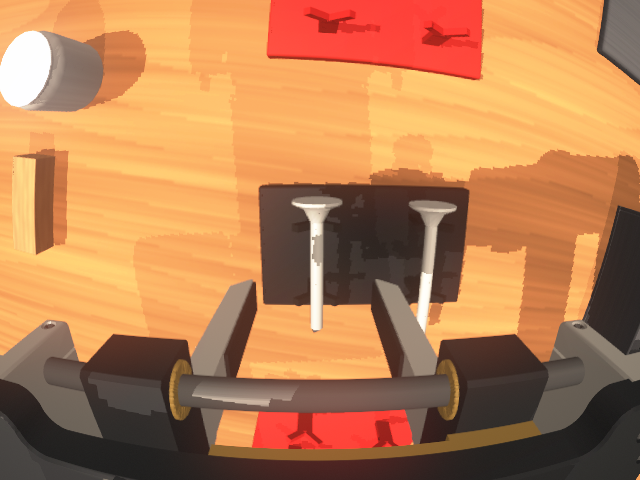

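The stem runs from (317,225) to (316,330) and sits between the fingers. The face's upper rim is at (317,201). I'll triangulate the height against the first wrist view and work out the offset.

```bash
python3 - <<'E'
from m import *
o=robot.get_obs(); s=shot('wrist')
w1=dict(s,R=[[ 0.1613,-0.9869,0.0014],[-0.9492,-0.1547,0.2741],[-0.2702,-0.0456,-0.9617]],t=[0.0479,0.4943,0.5632])
print('snap end',tri([fray(w1,(275,274)),fray(s,(316.5,331))]))
print('snap rim',tri([fray(w1,(272,181)),fray(s,(317,200))]))
print('whole rim',tri([fray(w1,(355.5,182)),fray(s,(432.5,204))]))
m,v=axis(s,[(317,y) for y in range(240,325,5)]); print(m,np.degrees(np.arctan2(v[1],v[0])))
a=.166; t=np.array([.5295,0]); t[1]=m[1]+(t[0]-m[0])*np.tan(a); print(t,go(o,[t[0],t[1],.031],a))
E
```

```text
snap end [0.4781 0.1661 0.059 ]
snap rim [0.5697 0.1819 0.05  ]
whole rim [0.5818 0.1029 0.0527]
[0.5139 0.172 ] 9.741938613186354
[0.5295 0.1746] (array([-2.3,  2.9, 62.2]), 0.1)
```

Call:
step_arm --pt "0.3 -1 3 10 0" --pt "0.3 -1 3 30 0" --pt "0.3 -1 3 50 0" --pt "0.3 -1 3 60 0" --pt "0.3 -1 3 60 0" --pt "0.3 -1 3 60 0" --pt "0 -1 3 60 0" --pt "-0.3 -1 3 60 0" --pt "-0.6 -1 3 60 0" --pt "-1 -1 3 60 0" --pt "-1 -1 3 60 0" --pt "-1 -1 3 60 0" --pt "-1 -1 3 60 0" --pt "-1 -1 3 60 0"

```text
time: 7.45
tool_pos: [0.5296, 0.1744, 0.0315]
ee_rot: [3.142, 0.0, 0.167]
wrist_force: [-1.0, -0.2, 0.1]
width: 0.0003
```

The width is near 0, so nothing was gripped. I'll look.

```bash
python3 - <<'E'
from m import *
o=robot.get_obs(); print(o['width'],o['wrist_force'])
s=shot('wrist','w3'); 
t=shot('scene'); a=t['pixels'][200:360,250:450][:,:,::-1]; 
b=cv2.resize(a,None,fx=3,fy=3,interpolation=cv2.INTER_CUBIC)
w=s['pixels'][:,:,::-1]
cv2.imwrite('pics/c3.png',np.hstack([cv2.resize(w,(400,300)),cv2.resize(b,(400,300))]))
E
```

```text
0.0002974246300323721 [-0.9578 -0.1663  0.1424]
```

View pics/c3.png

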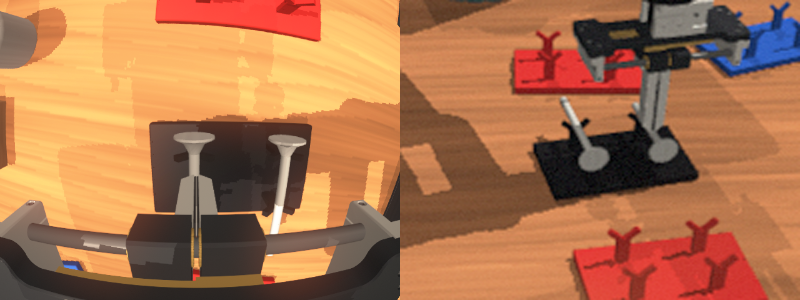

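The valve is still in the rack and the fingers are shut at the stem. A larger crop should show whether the stem lies above or below the fingertips.

```bash
python3 - <<'E'
from m import *
s=shot('wrist'); t=shot('scene')
a=t['pixels'][225:310,320:405,::-1]; w=s['pixels'][180:360,220:400,::-1]
cv2.imwrite('pics/c4.png',np.hstack([cv2.resize(w,(400,400),interpolation=2),cv2.resize(a,(400,400),interpolation=2)]))
o=robot.get_obs()
for z in (.0315,.05): print(z,proj(t,[*o['tool_pos'][:2],z])-[320,225], fproj(s,[*o['tool_pos'][:2],z])-[220,180])
E
```

```text
0.0315 [53.4766 50.61  ] [92.8841 99.1514]
0.05 [54.1647 44.1579] [ 92.8593 111.6189]
```

View pics/c4.png

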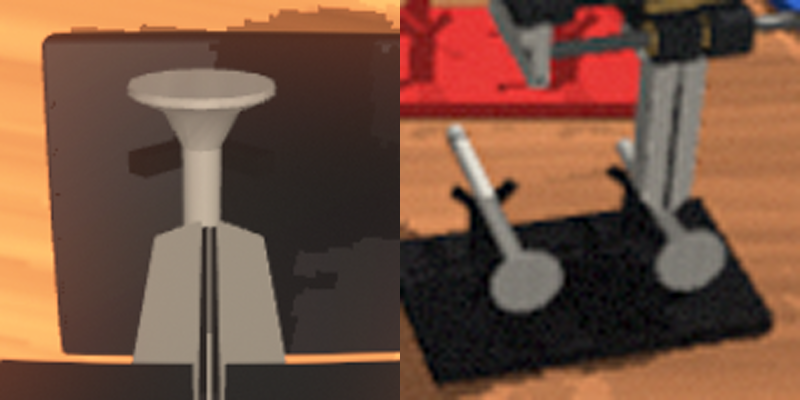

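The fingers are shut, and in the wrist view (left half) the stem vanishes under the tips at about (205,230). The stem therefore seems to be below the real fingertips. I'll test that against the start picture by projecting the reported fingertips.

```bash
python3 - <<'E'
from m import *
t=shot('scene'); im=cv2.imread('pics/scene0.png')
R=Rot.from_euler('xyz',[-3.139,0,.274]).as_matrix(); p0=np.array([.149,-.529,.18])
x0,y0,k=30,80,6
c=cv2.resize(im[y0:y0+90,x0:x0+100],None,fx=k,fy=k,interpolation=2)
for sy in(-1,1):
  for h,col in((0,(0,0,255)),(-.019,(0,255,0)),(-.04,(255,0,0))):
    for yy in (.047,.0595):
      q=(proj(t,p0+R@[0,sy*yy,h])-[x0,y0])*k; cv2.circle(c,tuple(int(v) for v in q),3,col,-1)
cv2.imwrite('pics/c5.png',c)
E
```

```text
(no output)
```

View pics/c5.png

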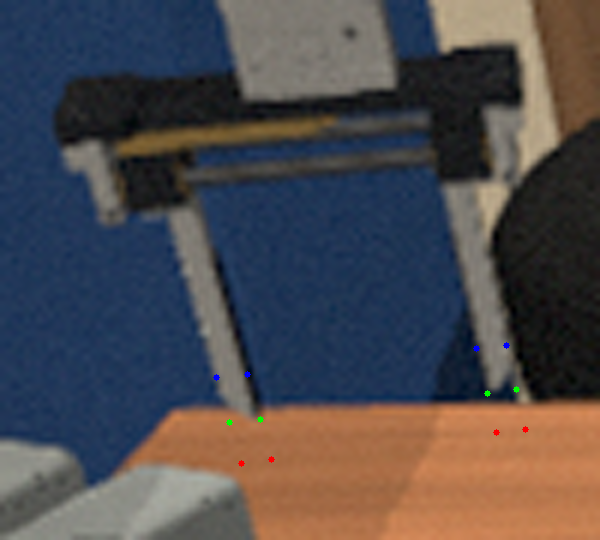

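In the start picture the real fingertips end near the green marks, about 20 mm above the reported TCP (red). The tool is therefore effectively about 20 mm short, which explains the miss. I'll open, go 16 mm lower in small steps watching the force, and close again.

Call:
step_arm --pt "0.3 0 0 0 0" --pt "0.3 0 0 0 0" --pt "0.3 0 0 0 0" --pt "0.3 0 0 0 0" --pt "0.3 0 0 6 0" --pt "0.3 0 0 12 0" --pt "0.3 0 0 16 0" --pt "0.3 0 0 16 0" --pt "0.3 0 0 16 0"

```text
time: 8.82
tool_pos: [0.5298, 0.1744, 0.0156]
ee_rot: [3.141, -0.0, 0.167]
wrist_force: [0.2, 0.6, -0.9]
width: 0.0614
```

Call:
step_arm --pt "0 0 0 0 0" --pt "-0.4 0 0 0 0" --pt "-0.7 0 0 0 0" --pt "-1 0 0 0 0" --pt "-1 0 0 0 0" --pt "-1 0 0 0 0" --pt "-1 0 0 0 0" --pt "-1 0 0 0 0"

```text
time: 9.82
tool_pos: [0.5294, 0.1758, 0.0157]
ee_rot: [-3.139, -0.0, 0.168]
wrist_force: [-2.1, 4.0, 0.9]
width: 0.0079
```

Gripped: 7.9 mm wide, the force is small. Lifting.

Call:
step_arm --pt "-1 0 0 -6 0" --pt "-1 0 0 -20 0" --pt "-1 0 0 -40 0" --pt "-1 0 0 -65 0" --pt "-1 0 0 -90 0" --pt "-1 0 0 -110 0" --pt "-1 0 0 -110 0"

```text
time: 10.7
tool_pos: [0.5314, 0.1741, 0.1286]
ee_rot: [3.141, -0.006, 0.167]
wrist_force: [0.3, 0.3, -0.7]
width: 0.0081
```

```bash
python3 - <<'E'
from m import *
o=robot.get_obs(); print(o['tool_pos'],o['width'],o['wrist_force'])
s=shot('wrist'); t=shot('scene')
for n,q in (('w',s),('s',t)):
  for l in ['whole_valve','whole_valve_face','snapped_valve','scrap_box','lens']:
    print(n,l,[(np.round(d['position'],4),round(d['p'],2)) for d in models.pinpoint(q,l)][:2])
cv2.imwrite('pics/c6.png',np.hstack([cv2.resize(s['pixels'][:,:,::-1],(400,300)),cv2.resize(t['pixels'][200:350,220:420,::-1],(400,300))]))
print(go(o,[.54,-.196,.125],0))
E
```

```text
[0.5314 0.1741 0.1286] 0.008141530303059624 [ 0.3004  0.3221 -0.7169]
w whole_valve [(array([0.5379, 0.093 , 0.0518]), 0.61)]
w whole_valve_face [(array([0.582 , 0.104 , 0.0513]), 0.67), (array([0.5377, 0.0964, 0.0488]), 0.61)]
w snapped_valve [(array([0.5217, 0.1743, 0.1629]), 0.9), (array([ 0.5341, -0.1972,  0.0008]), 0.61)]
w scrap_box [(array([ 0.5314, -0.1981,  0.0021]), 0.76)]
w lens []
s whole_valve [(array([0.5389, 0.0963, 0.0451]), 0.66)]
s whole_valve_face [(array([0.5812, 0.1064, 0.0501]), 0.51)]
s snapped_valve [(array([0.5242, 0.1737, 0.159 ]), 0.73)]
s scrap_box [(array([ 0.5395, -0.1983,  0.0032]), 0.84), (array([ 0.6386, -0.3715,  0.0028]), 0.38)]
s lens [(array([ 0.7288, -0.1218,  0.1928]), 0.94)]
(array([-53. , 366.4,   3.6]), 9.6)
```

View pics/c6.png

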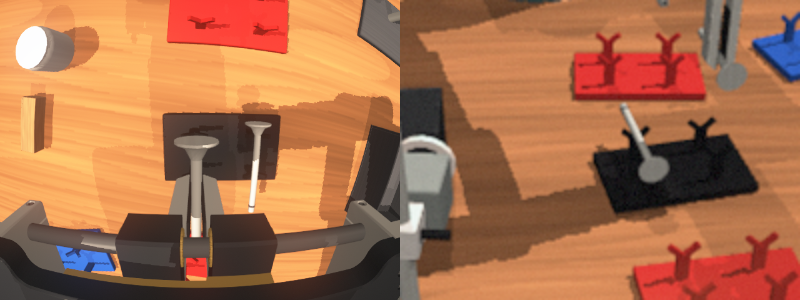

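The snapped valve is held (right half of the picture, at (735,75)) and its rack place is empty. Now to the box.

Call:
step_arm --pt "-1 -5 20 0 0" --pt "-1 -10 50 0 1" --pt "-1 -15 90 0 2" --pt "-1 -20 130 0 3" --pt "-1 -26 170 0 4" --pt "-1 -32 210 0 5" --pt "-1 -38 250 0 6" --pt "-1 -44 290 0 7" --pt "-1 -48 325 0 8" --pt "-1 -51 350 0 9" --pt "-1 -53 364 0 9.6" --pt "-1 -53 366 0 9.6" --pt "-1 -53 366 10 9.6" --pt "-1 -53 366 30 9.6" --pt "-1 -53 366 60 9.6" --pt "-1 -53 366 85 9.6" --pt "-1 -53 366 98 9.6" --pt "-1 -53 366 98 9.6" --pt "-1 -53 366 98 9.6"

```text
time: 13.68
tool_pos: [0.5392, -0.1955, 0.0288]
ee_rot: [3.141, -0.002, 0.0]
wrist_force: [-0.0, -0.2, -0.2]
width: 0.0081
```

```bash
python3 - <<'E'
from m import *
o=robot.get_obs(); print(o['time'],o['tool_pos'],o['width'],o['wrist_force'])
s=shot('wrist'); t=shot('top')
for n,q in (('w',s),('t',t)):
  for l in ['snapped_valve','scrap_box','lens','camera_stand']:
    print(n,l,[(np.round(d['position'],4),round(d['p'],2)) for d in models.pinpoint(q,l)][:2])
cv2.imwrite('pics/c7.png',np.hstack([cv2.resize(s['pixels'][:,:,::-1],(400,300)),cv2.resize(t['pixels'][50:200,290:490,::-1],(400,300))]))
E
```

```text
13.675 [ 0.5392 -0.1955  0.0288] 0.008108005068029426 [-0.0287 -0.1921 -0.1694]
w snapped_valve [(array([ 0.5352, -0.1938,  0.0622]), 0.73)]
w scrap_box [(array([ 0.5341, -0.1965, -0.0005]), 0.79)]
w lens []
w camera_stand []
t snapped_valve [(array([ 0.5365, -0.1978, -0.0009]), 0.45), (array([ 0.5385, -0.198 ,  0.0636]), 0.42)]
t scrap_box [(array([ 0.5376, -0.1977,  0.0003]), 0.64), (array([0.5421, 0.0996, 0.0544]), 0.61)]
t lens [(array([ 0.7265, -0.1189,  0.1953]), 0.69)]
t camera_stand [(array([ 0.726 , -0.1126,  0.0029]), 0.65)]
```

View pics/c7.png

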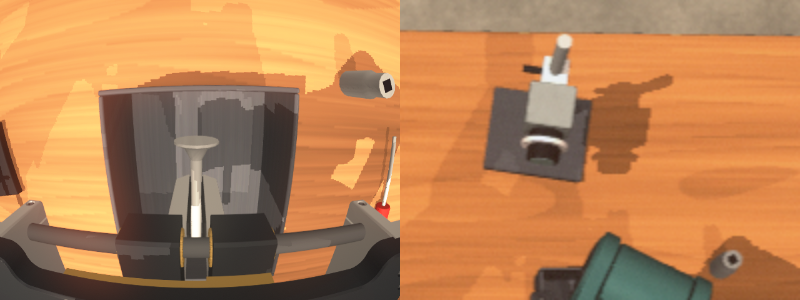

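The valve is inside the box, with its head at (197,145) in the left half. Releasing and rising.

Call:
step_arm --pt "-0.4 0 0 0 0" --pt "0 0 0 0 0" --pt "0 0 0 0 0" --pt "0 0 0 0 0" --pt "0 0 0 -20 0" --pt "0 0 0 -60 0" --pt "0 0 0 -110 0" --pt "0 0 0 -130 0" --pt "0 0 0 -130 0"

```text
time: 15.3
tool_pos: [0.5396, -0.196, 0.1601]
ee_rot: [3.139, -0.005, -0.0]
wrist_force: [0.3, 0.2, -0.3]
width: 0.0474
```

```bash
python3 - <<'E'
from m import *
o=robot.get_obs(); print(o['time'],o['tool_pos'],o['ee_rot'],o['width'])
s=shot('wrist'); t=shot('top','top2')
print([(np.round(d['position'],4),round(d['p'],2)) for d in models.pinpoint(s,'snapped_valve')][:2])
print('to whole',go(o,[.541,.0965,.13],.166))
# stand yaw: post top at z=.302 vs lens; base plate contour
def pp(px,z):
    f=240/np.tan(np.radians(t['fov_y'])/2); R=np.array(t['R']); c=-R.T@np.array(t['t']); d=R.T@np.r_[(np.array(px)-[t['cx'],t['cy']])/f,1]; return c+d*(z-c[2])/d[2]
post=pp((371.5,70.5),.302); print('post',post, 'pred lens px',proj(t,[.7265,-.12,.195]))
L=np.array([.727,-.1195]); v=post[:2]-L; print('yaw',np.degrees(np.arctan2(v[1],v[0])),np.linalg.norm(v))
g=t['pixels'].astype(int); roi=np.zeros(g.shape[:2],np.uint8); m=(g.max(2)<110)&(g.max(2)-g.min(2)<22); roi[85:147,325:392]=m[85:147,325:392]
roi=cv2.morphologyEx(roi,cv2.MORPH_OPEN,np.ones((3,3)))
c=max(cv2.findContours(roi,0,2)[0],key=cv2.contourArea); print(cv2.minAreaRect(c))
b=cv2.boxPoints(cv2.minAreaRect(c)); print(np.array([pp(p,.012) for p in b]))
E
```

```text
15.3 [ 0.5396 -0.196   0.1601] [ 3.1393 -0.0046 -0.0002] 0.047376251349778964
[(array([ 0.5316, -0.1965,  0.0127]), 0.77)]
to whole (array([   1.2, -292.6,   29.4]), -9.5)
post [ 0.8275 -0.1343  0.302 ] pred lens px [360.0203 129.2909]
yaw -8.372760547942084 0.10155818103796285
((358.4499816894531, 116.8499984741211), (47.80042266845703, 40.30508804321289), 8.130102157592773)
[[ 0.7618 -0.0633  0.012 ]
 [ 0.8687 -0.0774  0.012 ]
 [ 0.8522 -0.202   0.012 ]
 [ 0.7455 -0.1872  0.012 ]]
```

The snapped valve lies on the box floor (z ≈ 0.013). The stand's yaw is about -7.7°: the base plate gives -7.5° and the post -8.4°. Now to the whole valve.

Call:
step_arm --pt "0.3 0 -20 0 0" --pt "0.3 0 -50 10 -1" --pt "0.3 0 -90 20 -2" --pt "0.3 0 -130 30 -4" --pt "0.3 0 -170 30 -6" --pt "0.3 0 -210 30 -8" --pt "0.3 0 -250 30 -9" --pt "0.3 0 -280 30 -9.5" --pt "0.3 -1 -292 30 -9.5" --pt "0.3 -1 -293 50 -9.5" --pt "0.3 -1 -293 65 -9.5" --pt "0.3 -1 -293 65 -9.5" --pt "0.3 -1 -293 65 -9.5"

```text
time: 17.08
tool_pos: [0.5376, 0.0972, 0.0928]
ee_rot: [3.141, -0.0, 0.165]
wrist_force: [-1.3, 0.5, 0.3]
width: 0.0615
```

```bash
python3 - <<'E'
from m import *
o=robot.get_obs(); print(o['time'],o['tool_pos'],o['ee_rot'],o['width'])
s=shot('wrist','w8')
for l in ['whole_valve','whole_valve_face']:
    print(l,[(np.round(d['position'],4),round(d['p'],2),fproj(s,d['position']).round()) for d in models.pinpoint(s,l)][:2])
p=stem(s,315,235,325); print(p[:2],p[-2:]); m,v=axis(s,p); y=m[1]+(.539-m[0])*v[1]/v[0]; print(m,np.degrees(np.arctan2(v[1],v[0])),'y at .539',y)
print(go(o,[.539,y,.017],.166))
E
```

```text
17.075 [0.5376 0.0972 0.0928] [ 3.1414 -0.0003  0.1648] 0.06148180225627936
whole_valve [(array([0.5378, 0.0969, 0.0497]), 0.66, array([313., 256.]))]
whole_valve_face [(array([0.5842, 0.1032, 0.048 ]), 0.68, array([315., 189.]))]
[[314.5 235. ]
 [314.5 239. ]] [[314.5 319. ]
 [314.5 323. ]]
[0.5207 0.0933] 9.470028493385447 y at .539 0.09635488528785907
(array([ 1.2,  1.1, 75.8]), -0.1)
```

Call:
step_arm --pt "0.3 1 0.5 15 0" --pt "0.3 1 0.5 35 0" --pt "0.3 1 0.5 55 0" --pt "0.3 1 0.5 70 0" --pt "0.3 1 0.5 76 0" --pt "0.3 1 0.5 76 0" --pt "0.3 1 0.5 76 0" --pt "0 1 0.5 76 0" --pt "-0.4 1 0.5 76 0" --pt "-0.7 1 0.5 76 0" --pt "-1 1 0.5 76 0" --pt "-1 1 0.5 76 0" --pt "-1 1 0.5 76 0" --pt "-1 1 0.5 76 0" --pt "-1 1 0.5 76 0"

```text
time: 19.1
tool_pos: [0.5387, 0.0966, 0.0166]
ee_rot: [3.14, -0.0, 0.165]
wrist_force: [0.6, -3.4, -0.5]
width: 0.0078
```

Call:
step_arm --pt "-1 0 0 -6 0" --pt "-1 0 0 -20 0" --pt "-1 0 0 -45 0" --pt "-1 0 0 -75 0" --pt "-1 0 0 -105 0" --pt "-1 0 0 -130 0" --pt "-1 0 0 -144 0" --pt "-1 0 0 -144 0" --pt "-1 0 0 -144 0"

```text
time: 20.23
tool_pos: [0.5378, 0.0973, 0.1593]
ee_rot: [-3.141, 0.002, 0.166]
wrist_force: [-0.4, 0.6, -0.9]
width: 0.008
```

```bash
python3 - <<'E'
from m import *
o=robot.get_obs(); print(o['time'],o['tool_pos'],o['ee_rot'],o['width'])
s=shot('wrist'); t=shot('scene'); u=shot('top')
for n,q in (('w',s),('s',t),('t',u)):
  for l in ['whole_valve','whole_valve_face','whole_valve_end','lens']:
    print(n,l,[(np.round(d['position'],4),round(d['p'],2)) for d in models.pinpoint(q,l)][:2])
a=np.radians(-7.7); e=np.array([np.cos(a),np.sin(a)]); L=np.array([.727,-.12])
print(go(o,[*(L-.124*e),.161],a), 'waypoint 60 back',go(o,[*(L-.184*e),.161],a))
E
```

```text
20.225 [0.5378 0.0973 0.1593] [-3.1414  0.0022  0.1657] 0.007951359348587548
w whole_valve [(array([0.5381, 0.0956, 0.1937]), 0.93)]
w whole_valve_face [(array([0.5817, 0.1031, 0.1904]), 0.69)]
w whole_valve_end [(array([0.4603, 0.0827, 0.1956]), 0.73)]
w lens []
s whole_valve [(array([0.5408, 0.0943, 0.1865]), 0.62)]
s whole_valve_face [(array([0.5793, 0.1052, 0.1906]), 0.76)]
s whole_valve_end [(array([0.4571, 0.0844, 0.192 ]), 0.51)]
s lens [(array([ 0.7244, -0.1219,  0.1961]), 0.9)]
t whole_valve [(array([0.5405, 0.1006, 0.1932]), 0.59)]
t whole_valve_face []
t whole_valve_end [(array([0.4585, 0.0869, 0.1935]), 0.48)]
t lens [(array([ 0.7255, -0.1221,  0.1955]), 0.61)]
(array([ 32.3, 208.9,  -1.8]), 17.2) waypoint 60 back (array([-25. , 191.2,  -1.7]), 17.2)
```

The valve is level at z ≈ 0.192 and the lens is at about 0.195. I'll approach by a waypoint 60 mm short.

Call:
step_arm --pt "-1 -3 15 -1 1" --pt "-1 -6 40 -2 3" --pt "-1 -9 70 -2 6" --pt "-1 -13 100 -2 9" --pt "-1 -17 130 -2 12" --pt "-1 -21 160 -2 15" --pt "-1 -24 180 -2 17.2" --pt "-1 -25 191 -2 17.2" --pt "-1 -25 191 -2 17.2" --pt "-1 -15 194 -2 17.2" --pt "-1 0 199 -2 17.2" --pt "-1 15 203 -2 17.2" --pt "-1 28 207 -2 17.2" --pt "-1 32 209 -2 17.2" --pt "-1 32 209 -2 17.2" --pt "-1 32 209 -2 17.2" --pt "-1 32 209 -2 17.2"

```text
time: 23.1
tool_pos: [0.6042, -0.1036, 0.1628]
ee_rot: [3.141, -0.0, -0.135]
wrist_force: [0.6, 0.4, -0.3]
width: 0.0079
```

```bash
python3 - <<'E'
from m import *
o=robot.get_obs(); print(o['time'],o['tool_pos'],o['ee_rot'],o['width'])
s=shot('wrist'); t=shot('scene'); u=shot('top')
for n,q in (('w',s),('s',t),('t',u)):
  for l in ['whole_valve','whole_valve_face','whole_valve_end','lens']:
    print(n,l,[(np.round(d['position'],4),round(d['p'],2),(fproj if n=='w' else proj)(q,d['position']).round()) for d in models.pinpoint(q,l)][:2])
cv2.imwrite('pics/c9.png',np.hstack([cv2.resize(s['pixels'][:,:,::-1],(400,300)),cv2.resize(t['pixels'][230:380,130:330,::-1],(400,300),interpolation=2)]))
E
```

```text
23.1 [ 0.6042 -0.1036  0.1628] [ 3.1415 -0.0003 -0.1347] 0.007945903513908777
w whole_valve [(array([ 0.603 , -0.1047,  0.1978]), 0.66, array([316., 307.]))]
w whole_valve_face [(array([ 0.6489, -0.108 ,  0.1969]), 0.88, array([310., 216.]))]
w whole_valve_end [(array([ 0.5261, -0.0951,  0.2005]), 0.78, array([317., 423.]))]
w lens [(array([ 0.7244, -0.1204,  0.1941]), 0.89, array([314.,  53.])), (array([ 0.5261, -0.093 ,  0.1969]), 0.71, array([313., 420.]))]
s whole_valve [(array([ 0.6043, -0.1015,  0.1893]), 0.63, array([247., 240.]))]
s whole_valve_face [(array([ 0.6463, -0.1086,  0.1979]), 0.82, array([242., 248.]))]
s whole_valve_end []
s lens [(array([ 0.7247, -0.1205,  0.1927]), 0.89, array([233., 277.]))]
t whole_valve [(array([ 0.6062, -0.1012,  0.1994]), 0.55, array([352., 180.]))]
t whole_valve_face []
t whole_valve_end [(array([ 0.5237, -0.0893,  0.1962]), 0.47, array([346., 216.]))]
t lens [(array([ 0.7263, -0.1208,  0.1966]), 0.96, array([360., 129.])), (array([ 0.6052, -0.1006,  0.1988]), 0.15, array([351., 181.]))]
```

View pics/c9.png

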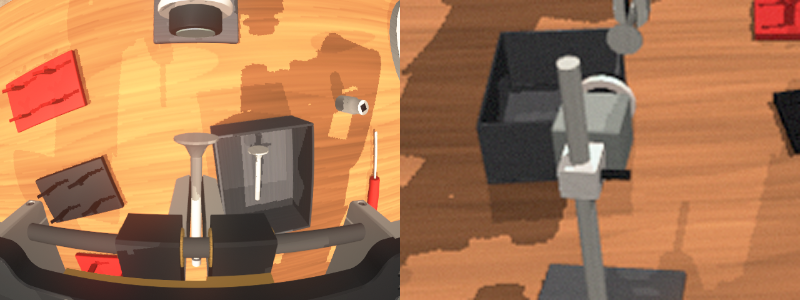

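The valve is held facing the lens: the wrist view shows the head at (197,140) in line with the barrel at (195,20), and the snapped valve lying in the box. The face is about 79 mm from the lens. The valve is at z ≈ 0.197 and the lens at ≈ 0.195, so I'll lower it by 2 mm and let it settle.

Call:
step_arm --pt "-1 -0.5 0 1 0" --pt "-1 -0.5 0 2 0" --pt "-1 -0.5 0 2 0" --pt "-1 -0.5 0 2 0" --pt "-1 -0.5 0 2 0" --pt "-1 -0.5 0 2 0" --pt "-1 -0.5 0 2 0" --pt "-1 -0.5 0 2 0"

```text
time: 24.85
tool_pos: [0.604, -0.1035, 0.1606]
ee_rot: [3.142, -0.0, -0.135]
wrist_force: [0.0, -0.1, -1.4]
width: 0.008
```

```bash
python3 - <<'E'
from m import *
s=shot('wrist'); t=shot('scene'); u=shot('top')
F=[];L=[]
for q in (s,t,u):
  for l,A in (('whole_valve_face',F),('lens',L),('snapped_valve',None)):
    d=models.pinpoint(q,l)
    if d and A is not None: A.append(d[0]['position'])
    elif d: print(l,d[0]['position'],d[0]['p'])
F=np.array(F);L=np.array(L);print(F,L); d=L.mean(0)-F.mean(0); a=np.radians(-7.7)
print('gap',d[:2]@[np.cos(a),np.sin(a)],'side',d[:2]@[-np.sin(a),np.cos(a)],'dz',d[2])
o=robot.get_obs(); print(o['time'],o['tool_pos'],o['qvel'],o['width'],o['wrist_force'])
if o['width']>.006 and abs(d[2])<.008: print(robot.close_job())
E
```

```text
snapped_valve [0.53, -0.1969, 0.0155] 0.6
snapped_valve [0.536, -0.1993, 0.0177] 0.52
[[ 0.6455 -0.1104  0.1928]
 [ 0.6468 -0.1089  0.193 ]] [[ 0.7232 -0.1181  0.1963]
 [ 0.7261 -0.1243  0.1934]
 [ 0.7254 -0.1183  0.1971]]
gap 0.07945794743988693 side 6.350657137513308e-05 dz 0.00269999999999998
25.45 [ 0.604  -0.1035  0.1605] [-0.0004  0.0014  0.0004 -0.0024 -0.0003  0.0023] 0.00778038180177423 [-0.1517 -0.8342  0.0213]
the job is handed in; nothing more can be done
None
```

The snapped valve is in the scrap box, and the whole valve was held still and level in front of the inspection camera when I handed the job in at 25.5 s.

- **Final pose:** the last check put the face about 79 mm in front of the lens, with about 0 mm sideways offset. The networks put the face about 3 mm lower than the lens, within their error of about 4 mm.
- **Alignment:** the stem points along the camera's line at -7.7° yaw. The stand's base plate gave -7.5° and its post -8.4°. In the wrist view before the last 2 mm of lowering, the head was in line with the lens barrel.
- **Grip:** the finger opening reads 7.8 mm on the 9 mm stem, and the joint speeds were near zero.
- **Snapped valve:** it lies on the box floor; the last pictures put it at about (0.53, -0.20, 0.016).

**Failed and disagreeing checks**
- **First grasp:** it closed on nothing, because the real fingertips sit about 20 mm above the reported tool point. I found this in the pictures and gripped 16 mm lower. The valve seemed not to have moved.
- **Triangulation:** two of the network triangulations, for the whole valve's stem tip and the lens, came out wrong because of false detections, and I did not use them.

I did no final check of the bystander objects. No move went near them, and I saw no contact with the camera or its stand.

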